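# Feel for the hidden battery-tray release

### The job

Three look-alike square inlays lie in the flat metal panel on top of the battery station, and one of them, set slightly below the panel, is the concealed release button of the battery tray. Feel across the panel with a fingertip for the one that gives and press it fully home so that the tray springs out, then let the button come back up and draw the hand clear. Do not pull the tray or touch it, and leave everything else where it stands: nothing is to be picked up.

Things in the scene. Friction and masses are not known exactly. Their poses are not given: they have to be found in the camera images.
- station: Grey plastic battery station fixed to the table: 240 mm deep (x), 300 wide (y), 130 high. Origin: middle of its underside; x from its front (robot side) to its rear, y to its left, z up. Top all level at z = 130 mm: near the front a row of three bare-metal tiles, 92 mm square, side by side along y, each with a black 46 mm square inlay in a 48 mm opening; behind them a plain grey ledge
- release (a joint): Release button, one of the three inlays (which one changes): its top lies 2 mm below the panel; the two others are rigid blanks level with it. 0 m = up, 0.006 = fully pressed, straight down. Spring: starts to give at 3 to 5 N, fully down by 8 N. The catch lets go between 0.0045 and 0.0055; the button springs back up when let go
- tray (a joint): Battery tray in the station's front side: 0 to 0.001 m = latched shut, 0.045 = out. Its own spring drives it out (-x of the station) within half a second once the catch is off. Front 250 mm wide, 74 mm high, its top edge 35 mm below the panel. Keep the 60 mm before it clear
- place_left (a point): Centre of the left inlay's opening, at the height of the panel's surface: at (-50, 92, 130) mm in the station's frame, same axes. Either the release button or a blank is here
- place_middle (a point): Centre of the middle inlay's opening, at the height of the panel's surface: at (-50, 0, 130) mm in the station's frame, same axes. Either the release button or a blank is here
- place_right (a point): Centre of the right inlay's opening, at the height of the panel's surface: at (-50, -92, 130) mm in the station's frame, same axes. Either the release button or a blank is here
- screwdriver: Red-handled screwdriver lying on the rear ledge of the station's top; origin about the middle of its underside. Bystander: leave it alone
- tin: Small aluminium tin, 44 mm across and 28 mm high, on the rear ledge of the station's top; origin about the middle of its underside. Bystander: leave it alone
- pliers: Red-handled pliers lying on the table to the left of the station; origin about the middle of its underside. Bystander: leave it alone
- hammer: Hammer lying on the table to the left of the pliers; origin about the middle of its underside. Bystander: leave it alone
- mug: White mug, 80 mm across and 90 mm high, on the table beyond the station; origin about the middle of its underside. Bystander: leave it alone
- wax: Jar of boot wax, 60 mm across and 60 mm high, on the table beyond the station; origin about the middle of its underside. Bystander: leave it alone
- boot: Hiking boot, 270 mm long and about 150 mm high, standing on the table to the right of the station; origin about the middle of its underside. Bystander: leave it alone
- brush: Brush lying on the table to the right of the boot; origin about the middle of its underside. Bystander: leave it alone

How it is judged:
By the outcome, as a careful person would: the job done as asked, in the order asked, and still so for the second after the job is handed in, with the robot touching nothing.
It also fails if it takes over 64 s, if anything falls off the work surface, if the arm or the gripper's body presses on something with over 40 N, if the wrist force passes 120 N, or if a joint passes its speed limit or range.

### The arm

A 6-joint arm with a two-finger parallel gripper is mounted at the origin on the work surface. World frame = base frame: x ahead of the robot, y to its left, z up, the work surface at z = 0. Lengths are in m, angles in rad, forces in N, time in s.
With the tool pointing down it reaches from about 0.425 to 0.95 m from the base axis. Payload 3.5 kg.
Tool frame: the origin (TCP) lies where the fingers leave the gripper's body, on its centre line; the fingertips stand 73 mm ahead of it and the grasp point (between the pads) lies 54 mm ahead of it; z points along the fingers, y is the direction in which the jaws open and shut (so a half turn about z gives the same grasp; the last joint's range is limited). The gripper opens to 85 mm and grips with 20 to 120 N. Pads are 22 mm wide; open, the fingers measure 114 mm over their backs; the gripper's body (76 mm by 85 mm) begins 54 mm behind the grasp point. The pads swing forward as they close: fully open they stand 13 mm farther back than shut.
Start: joints at [1.138, 0.286, 1.577, -0, 1.279, -0.15], TCP at [0.188, 0.648, 0.304] pointing down, gripper open.
Joint ranges: [-2.77, 2.77], [-0.9, 2.22], [0.21, 2.48], [-1.53, 4.67], [0.24, 2.81], [-2.84, 2.84]. Speed limits (rad/s): [2.79, 2.79, 3.14, 3.14, 3.14, 3.14].

### API

Orientations are given as [roll, pitch, yaw] about the fixed x, y, z axes, in that order (R = Rz(yaw) Ry(pitch) Rx(roll)).
In Python, from workcell import ctrl gives the robot as it stands.
- The arm moves only by the tool apply_moves, never from a script. Its argument "commands" is a list of rows, each a list of 5 numbers: the gripper's target within -1 to 1 (shut at 1, half-way at 0, fully open at -1), then the shift along the tool's x, y, z in mm, then the turn about the tool's z in degrees. In form: [[fingers, tx, ty, tz, turn], ...]. A call has 1 to 20 rows; each row is the pose to reach, as a shift and turn from the pose commanded when the call began, along the tool's axes at that moment; what a row does not reach only later rows make up. A row lasts 1/8 s, in which the tool goes at most 62.5 mm and 10.7 degrees, less where a joint would pass 70% of its speed; a pose out of reach is approached as far as the arm can. A call with a gripper value outside its range is refused whole. The fingers move at their own pace and stop on an object; "squeeze" is the grip in N (left out, the last holds). Time passes only in rows, so rows that repeat a pose let the fingers close. It gives the time, the measured TCP pose, the force and the opening at its end, in the units of the state.
- ctrl.state(): the state, without advancing time (a new reading comes with each control period).
- ctrl.capture(name): name is "side" or "top"; returns (picture, depth): 480x640x3 uint8, red, green, blue; 480x640 float32, m along the optical axis (not along the pixel's ray), 0 where there is no reading.
- ctrl.camera_info(name): a dict with "vfov" (degrees; the focal length in pixels is half the picture's height over the tangent of half this angle, whatever the lens; pixels are square), "cx", "cy" (the principal point, pixels), "xyz" and "attitude" of the camera in the world. Camera axes: x right, y down, z forward; pixel columns grow to the right and rows downward; lengths in m; the calibration is good to about 2 mm. A picture is of the moment at which its call begins. camera_info takes no time and is no camera call.
- ctrl.finish_job(): hands the job in, once; it reports no verdict.
The state is a dict: "clock": time; "joint_positions": joint angles; "joint_velocities": joint speeds; "effort": joint torques, N m; "tcp_pos": TCP position; "orientation": TCP orientation; "force": force on the tool from outside, world axes, zero at the start; "moment": the same for the moment, N m; "width": finger opening in m.
Only numpy, scipy, OpenCV 4.12 (cv2) and the standard library are available. Lean on these libraries where they do the work, as an engineer would, in place of code of your own. Each camera call takes 0.05 s, during which the arm holds its last target. There are 200 camera calls.

## Working session

There is one attempt and no reset: what is moved stays moved. The work goes in short steps, Python scripts to look and compute and a tool call to move; the robot and the scene stay as the last step left them, time stands still between calls to the robot, and variables do not carry over. Pictures are saved under pics/ and viewed, about 8 in all and at most 12, crops included, and the job is handed in when it is done.

Besides the shell and the picture viewer there is one more tool, called by a JSON object that holds its "op" and its "data", one argument or row to a line. apply_moves: Moves the arm, as the interface text tells. Its arguments: {"type":"object","properties":{"commands":{"type":"array"},"squeeze":{"type":"number"}},"required":["commands"]}

```bash
mkdir -p pics
cat > h.py <<'E'
import numpy as np, cv2
from workcell import ctrl
from scipy.spatial.transform import Rotation as R
def snap(cam,name):
    p,d=ctrl.capture(cam); cv2.imwrite(f'pics/{name}.png',p[:,:,::-1]); np.save(f'pics/{name}.npy',d); return p,d
def rot(c):
    a=np.array(c['attitude'],float)
    return a if a.shape==(3,3) else (R.from_euler('xyz',a).as_matrix() if a.size==3 else R.from_quat(a).as_matrix())
def world(cam,u,v,d):
    c=ctrl.camera_info(cam); f=240/np.tan(np.radians(c['vfov'])/2)
    return rot(c)@(np.array([(u-c['cx'])/f,(v-c['cy'])/f,1])*d)+np.array(c['xyz'])
E
python3 - <<'E'
from h import *
print(ctrl.state())
for c in('side','top'): print(ctrl.camera_info(c)); snap(c,c+'0')
E
```

```text
{'clock': 0.0, 'joint_positions': array([ 1.13801247e+00,  2.87167391e-01,  1.57817717e+00,  1.86897171e-05,
        1.27857833e+00, -1.50011138e-01]), 'joint_velocities': array([ 0.00024419, -0.00165155,  0.00054981, -0.00245727,  0.00027208,
       -0.00084243]), 'effort': array([-3.13155106e-04, -4.05996358e+01, -2.92613804e+01, -1.73306858e-04,
        5.98330764e-03, -1.51523466e-06]), 'tcp_pos': array([0.18810851, 0.64775546, 0.30254573]), 'orientation': array([-3.13929125e+00, -3.65936615e-04,  2.85881411e+00]), 'force': array([-0.34989987,  0.38610968,  0.36905695]), 'moment': array([-0.0247576 ,  0.0251885 , -0.02821478]), 'width': 0.08517485432150344}
{'vfov': 56.757818608615345, 'cx': 313.81338494473766, 'cy': 238.33106111867352, 'xyz': array([0.86994139, 0.61083211, 1.03201552]), 'attitude': array([-2.56083614e+00, -4.03347983e-04,  2.78794937e+00])}
{'vfov': 52.152465925751926, 'cx': 319.22488192908895, 'cy': 242.48197160239488, 'xyz': array([0.43538913, 0.04685429, 1.07708927]), 'attitude': array([-2.92775498,  0.00506095, -1.66603412])}
```

View pics/top0.png

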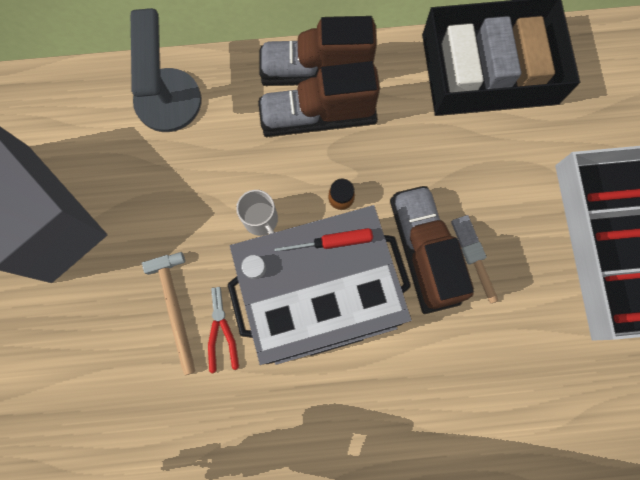

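View pics/side0.png

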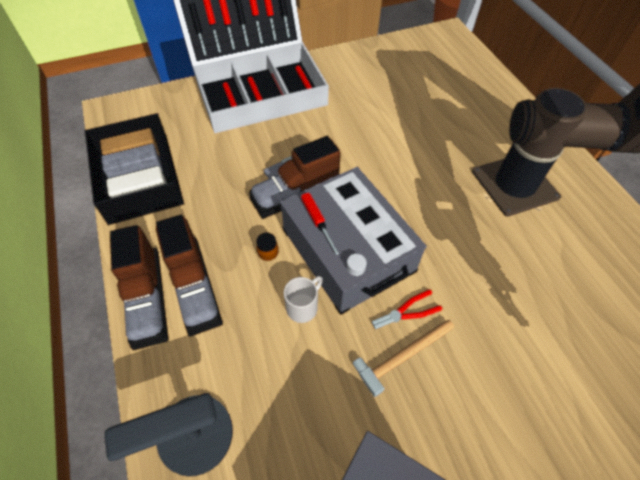

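The top view shows the station with inlays near (280,320), (326,306) and (372,293). In the side view they are at (390,240), (368,215) and (347,190). I'll locate them in both.

Run:
```python
from h import *
for cam,pts in(('top',[(280,320),(326,306),(372,293)]),('side',[(390,240),(368,215),(347,190)])):
    im=cv2.imread(f'pics/{cam}0.png',0); d=np.load(f'pics/{cam}0.npy')
    m=(im<60).astype(np.uint8); _,l,s,c=cv2.connectedComponentsWithStats(m,connectivity=4)
    P=[]
    for u,v in pts:
        k=l[v,u]; dep=np.median(d[(l==k)&(d>0)]); 
        n=((abs(np.arange(640)-u)<24)[None]&(abs(np.arange(480)-v)<24)[:,None]&(im>150)&(d>0))
        w=world(cam,*c[k],dep); P.append(w)
        ys,xs=np.nonzero(n); W=[world(cam,x,y,d[y,x])[2] for x,y in zip(xs,ys)]
        Z=[world(cam,x,y,d[y,x])[2] for y,x in zip(*np.nonzero((l==k)&(d>0)))]
        print(cam,k,s[k],c[k].round(1),w.round(4),'inlay z',np.mean(Z).round(4),'panel',np.median(W).round(4))
    dv=P[2]-P[0]; print('len',np.linalg.norm(dv),'yaw of -y axis',np.degrees(np.arctan2(dv[0],-dv[1])))
```

```text
top 52 [266 307  28  28 524] [279.4 320.2] [0.4965 0.1223 0.1302] inlay z 0.1303 panel 0.1304Traceback (most recent call last):
  File "<stdin>", line 10, in <module>
  File "h.py", line 10, in world
    c=ctrl.camera_info(cam); f=240/np.tan(np.radians(c['vfov'])/2)
ValueError: time passes only in moves, steps and waits
```

```bash
sed -i 's/^def world/import functools\ninfo=functools.lru_cache(ctrl.camera_info)\ndef world/; s/c=ctrl.camera_info(cam); f/c=info(cam); f/' h.py
python3 - <<'E'
from h import *
for cam,pts in(('top',[(280,320),(326,306),(372,293)]),('side',[(390,240),(368,215),(347,190)])):
    im=cv2.imread(f'pics/{cam}0.png',0); d=np.load(f'pics/{cam}0.npy')
    m=(im<60).astype(np.uint8); _,l,s,c=cv2.connectedComponentsWithStats(m,connectivity=4)
    P=[]
    for u,v in pts:
        k=l[v,u]; dep=np.median(d[(l==k)&(d>0)])
        n=((abs(np.arange(640)-u)<24)[None]&(abs(np.arange(480)-v)<24)[:,None]&(im>150)&(d>0))
        w=world(cam,*c[k],dep); P.append(w)
        f=lambda q:np.mean([world(cam,x,y,d[y,x])[2] for y,x in zip(*np.nonzero(q&(d>0)))]).round(4)
        print(cam,s[k],c[k].round(1),w.round(4),'inlay z',f(l==k),'panel',f(n))
    dv=P[2]-P[0]; print('len',np.linalg.norm(dv),'yaw',np.degrees(np.arctan2(dv[0],-dv[1])))
E
```

```text
top [266 307  28  28 524] [279.4 320.2] [0.4965 0.1223 0.1302] inlay z 0.1303 panel 0.1304
top [312 294  28  27 512] [325.4 306.9] [0.5134 0.0322 0.1286] inlay z 0.1284 panel 0.1304
top [358 280  28  28 512] [371.2 293.7] [ 0.5301 -0.0581  0.1305] inlay z 0.1305 panel 0.1304
len 0.18348925106228106 yaw 10.54553937911444
side [378 232  23  19 239] [388.9 240.8] [0.4961 0.1247 0.1291] inlay z 0.1294 panel 0.1211
side [357 207  21  16 196] [367.4 214.6] [0.5125 0.0337 0.1277] inlay z 0.1274 panel 0.1212
side [338 183  20  15 178] [347.2 190.1] [ 0.5301 -0.0564  0.1292] inlay z 0.1295 panel 0.1126
len 0.18423600178794167 yaw 10.632744788097193
```

Run:
```python
from h import *
d=np.load('pics/top0.npy')
for u,v in[(40,180),(60,230),(90,235),(253,266),(347,239)]: print((u,v),world('top',u,v,d[v,u]).round(3))
s=ctrl.state(); M=R.from_euler('xyz',s['orientation']).as_matrix()
b=np.array([.513,.0328,0]); b[2]=s['tcp_pos'][2]
print('shift mm',(M.T@(b-s['tcp_pos'])*1000).round(1),'turn',np.degrees(s['orientation'][2])-100.6)
```

```text
(40, 180) [0.808 0.562 0.172]
(60, 230) [0.709 0.532 0.153]
(90, 235) [0.72  0.518 0.057]
(253, 266) [0.601 0.162 0.159]
(347, 239) [ 0.636 -0.021  0.157]
shift mm [-483.6 -499.9    0.9] turn 63.20049171124202
```

The middle inlay reads 2 mm low in both cameras. I'll go above it with the fingers shut.

{"op": "apply_moves", "data": {
  "commands": [
    [1, -40, -41, 0, 5],
    [1, -81, -83, 0, 11],
    [1, -121, -125, 0, 16],
    [1, -161, -167, 0, 21],
    [1, -202, -208, 0, 26],
    [1, -242, -250, 0, 32],
    [1, -282, -292, 0, 37],
    [1, -322, -333, 0, 42],
    [1, -363, -375, 0, 47],
    [1, -403, -417, 0, 53],
    [1, -443, -458, 0, 58],
    [1, -483.6, -500, 0, 63.2],
    [1, -483.6, -500, 0, 63.2],
    [1, -483.6, -500, 0, 63.2],
    [1, -483.6, -500, 0, 63.2],
    [1, -483.6, -500, 0, 63.2]
  ],
  "squeeze": 30
}}

```text
clock: 2.1
tcp_pos: [0.5127, 0.0343, 0.3039]
orientation: [-3.142, -0.0, 1.758]
force: [0.1, 0.7, 0.4]
width: -0.0001
```

Run:
```python
from h import *
s=ctrl.state(); print(s)
M=R.from_euler('xyz',s['orientation']).as_matrix()
print('shift',(M.T@(np.array([.513,.0328,.213])-s['tcp_pos'])*1000).round(1), 'tip',(M@[0,0,.073]+s['tcp_pos']).round(4))
snap('side','side1')
```

```text
{'clock': 2.1, 'joint_positions': array([-1.30949946e-01, -7.31781733e-02,  1.96744277e+00,  6.67448626e-05,
        1.24740622e+00, -3.17995804e-01]), 'joint_velocities': array([-0.00286249,  0.00086999, -0.00394027,  0.00064671, -0.00092488,
       -0.00018055]), 'effort': array([-1.23804887e-01, -2.59535873e+01, -2.89335126e+01, -4.01719997e-03,
       -1.48766803e-04,  1.12506655e-04]), 'tcp_pos': array([0.51272144, 0.03425534, 0.30390967]), 'orientation': array([-3.14153820e+00, -8.45494269e-05,  1.75782097e+00]), 'force': array([0.08804596, 0.68458612, 0.41426989]), 'moment': array([ 0.02373953,  0.00885087, -0.04535835]), 'width': -0.00013520571444570865}
shift [-1.5  0.  90.9] tip [0.5127 0.0343 0.2309]
```

View pics/side1.png

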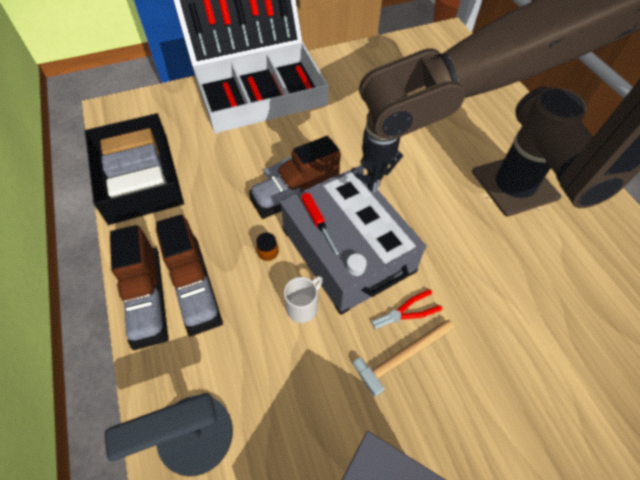

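```bash
cat >> h.py <<'E'
def pix(cam,p):
    c=info(cam); f=240/np.tan(np.radians(c['vfov'])/2); q=rot(c).T@(np.array(p)-np.array(c['xyz'])); return q[:2]/q[2]*f+[c['cx'],c['cy']]
E
python3 - <<'E'
from h import *
for p in([.5127,.0343,.231],[.5127,.0343,.304]): print(pix('side',p),pix('top',p))
p,d=snap('top','top1')
cv2.imwrite('pics/top1c.png',cv2.resize(p[220:400,200:440,::-1],None,fx=3,fy=3))
p=cv2.imread('pics/side1.png');cv2.imwrite('pics/side1c.png',cv2.resize(p[100:260,300:500],None,fx=4,fy=4)[:600])
E
```

```text
[371.86011202 188.46413422] [324.70696991 302.4738136 ]
[375.51332339 167.05607522] [324.97883626 298.17663887]
```

View pics/side1c.png

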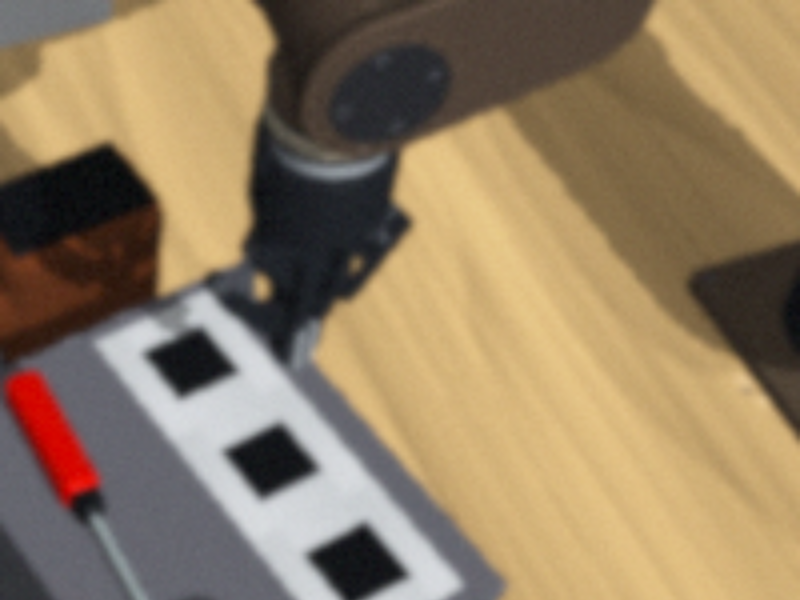

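The tip appears at crop (290,360), full picture (372,190), which matches its projected pixel, so the tip length is right. The screwdriver and tin are untouched. Next I'll descend to just above the panel.

{"op": "apply_moves", "data": {
  "commands": [
    [1, -1.2, 0, 30, 0],
    [1, -1.2, 0, 60, 0],
    [1, -1.2, 0, 85, 0],
    [1, -1.2, 0, 95, 0],
    [1, -1.2, 0, 95, 0],
    [1, -1.2, 0, 95, 0],
    [1, -1.2, 0, 95, 0]
  ]
}}

```text
clock: 3.08
tcp_pos: [0.5141, 0.0319, 0.2102]
orientation: [3.139, 0.001, 1.756]
force: [0.1, 0.6, -0.3]
width: 0.0002
```

{"op": "apply_moves", "data": {
  "commands": [
    [1, 0, 0, 3, 0],
    [1, 0, 0, 6, 0],
    [1, 0, 0, 8, 0],
    [1, 0, 0, 8, 0],
    [1, 0, 0, 8, 0]
  ]
}}

```text
clock: 3.7
tcp_pos: [0.5134, 0.0319, 0.2009]
orientation: [-3.141, -0.0, 1.756]
force: [0.7, -0.3, -1.2]
width: -0.0006
```

{"op": "apply_moves", "data": {
  "commands": [
    [1, 0, 0, 1, 0],
    [1, 0, 0, 2, 0],
    [1, 0, 0, 2, 0],
    [1, 0, 0, 2, 0]
  ]
}}

```text
clock: 4.2
tcp_pos: [0.5135, 0.0319, 0.1992]
orientation: [3.141, 0.0, 1.756]
force: [-2.0, -0.2, 5.7]
width: -0.0
```

It gives at about 5.7 N, so this is the button. I'll keep pressing.

{"op": "apply_moves", "data": {
  "commands": [
    [1, 0, 0, 1, 0],
    [1, 0, 0, 2, 0],
    [1, 0, 0, 2, 0],
    [1, 0, 0, 2, 0]
  ]
}}

```text
clock: 4.7
tcp_pos: [0.5135, 0.0319, 0.197]
orientation: [3.141, 0.0, 1.756]
force: [-2.5, -0.4, 5.7]
width: -0.0001
```

{"op": "apply_moves", "data": {
  "commands": [
    [1, 0, 0, 1, 0],
    [1, 0, 0, 2, 0],
    [1, 0, 0, 2, 0],
    [1, 0, 0, 2, 0]
  ]
}}

```text
clock: 5.2
tcp_pos: [0.5135, 0.0319, 0.1951]
orientation: [3.141, 0.0, 1.756]
force: [-1.1, -0.5, 4.9]
width: 0.0005
```

{"op": "apply_moves", "data": {
  "commands": [
    [1, 0, 0, 0.5, 0],
    [1, 0, 0, 1, 0],
    [1, 0, 0, 1, 0],
    [1, 0, 0, 1, 0]
  ]
}}

```text
clock: 5.7
tcp_pos: [0.5136, 0.0319, 0.1946]
orientation: [3.142, 0.0, 1.756]
force: [-3.4, 0.2, 7.4]
width: 0.0
```

Run:
```python
from h import *
p,d=snap('top','top2'); print(ctrl.state()['force'],ctrl.state()['tcp_pos'])
a=cv2.imread('pics/top0.png')[290:400,220:430]
cv2.imwrite('pics/top2c.png',np.vstack([cv2.resize(x,None,fx=2.7,fy=2.7) for x in(a,p[290:400,220:430,::-1])]))
```

```text
[-3.07781243 -0.68565106  8.23744231] [0.51356258 0.03192081 0.19463443]
```

View pics/top2c.png

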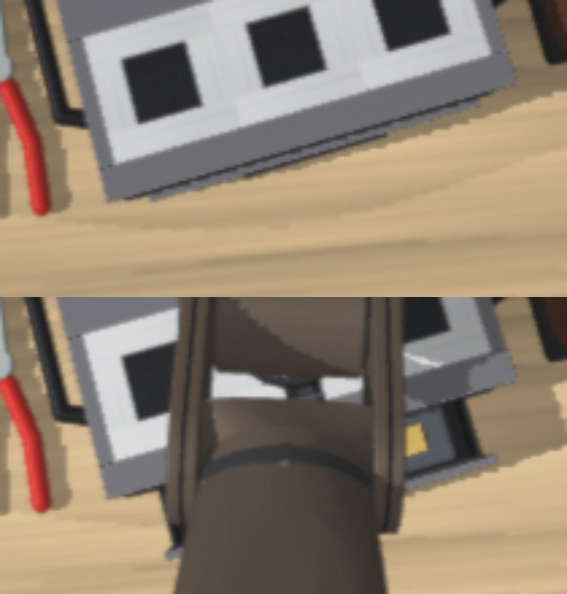

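The tray has sprung out; its right front corner is at (490,465) in the lower half. The tool sank only 0.5 mm for a 1 mm command, so the button is probably at its stop. I'll press a little more to confirm, then withdraw.

{"op": "apply_moves", "data": {
  "commands": [
    [1, 0, 0, 1, 0],
    [1, 0, 0, 1.5, 0],
    [1, 0, 0, 1.5, 0],
    [1, 0, 0, 1.5, 0]
  ]
}}

```text
clock: 6.25
tcp_pos: [0.5137, 0.0319, 0.1945]
orientation: [-3.141, 0.0, 1.756]
force: [-6.6, 0.2, 14.4]
width: -0.0002
```

{"op": "apply_moves", "data": {
  "commands": [
    [1, 0, 0, -2, 0],
    [1, 0, 0, -5, 0],
    [1, 0, 0, -10, 0],
    [1, 0, 0, -20, 0],
    [1, 0, 0, -50, 0],
    [1, 0, 0, -90, 0],
    [1, 0, 0, -130, 0],
    [1, 0, 0, -150, 0],
    [1, 0, 0, -150, 0],
    [1, 0, 0, -150, 0]
  ]
}}

```text
clock: 7.5
tcp_pos: [0.5129, 0.032, 0.3409]
orientation: [-3.139, -0.001, 1.756]
force: [0.2, -0.0, -0.9]
width: -0.0002
```

The hard stop is confirmed: 14 N with no further travel. I'll move the hand aside and check.

{"op": "apply_moves", "data": {
  "commands": [
    [1, 50, 0, 0, 0],
    [1, 100, 0, 0, 0],
    [1, 150, 0, 0, 0],
    [1, 200, 0, 0, 0],
    [1, 250, 0, 0, 0],
    [1, 300, 0, 0, 0],
    [1, 350, 0, 0, 0],
    [1, 350, 0, 0, 0],
    [1, 350, 0, 0, 0],
    [1, 350, 0, 0, 0],
    [1, 350, 0, 0, 0],
    [1, 350, 0, 0, 0]
  ]
}}

```text
clock: 9.0
tcp_pos: [0.4494, 0.3753, 0.3426]
orientation: [3.141, -0.0, 1.754]
force: [0.4, -0.0, -0.3]
width: 0.0002
```

Run:
```python
from h import *
p,d=snap('top','top3'); print(ctrl.state()['tcp_pos'],ctrl.state()['joint_velocities'].round(3))
g=p[:,:,::-1].copy(); l=cv2.cvtColor(g,cv2.COLOR_BGR2GRAY)
for u,v in[(280,320),(326,306),(372,293)]:
    q=[(x,y) for y in range(v-9,v+10) for x in range(u-9,u+10) if l[y,x]<60 and d[y,x]>0]
    print(len(q),np.mean([world('top',x,y,d[y,x])[2] for x,y in q]).round(4) if q else '')
```

```text
[0.44929911 0.37543859 0.34260135] [ 0.006  0.002 -0.003  0.002 -0.002  0.001]
360 0.1305
357 0.1284
355 0.1305
```

View pics/top3.png

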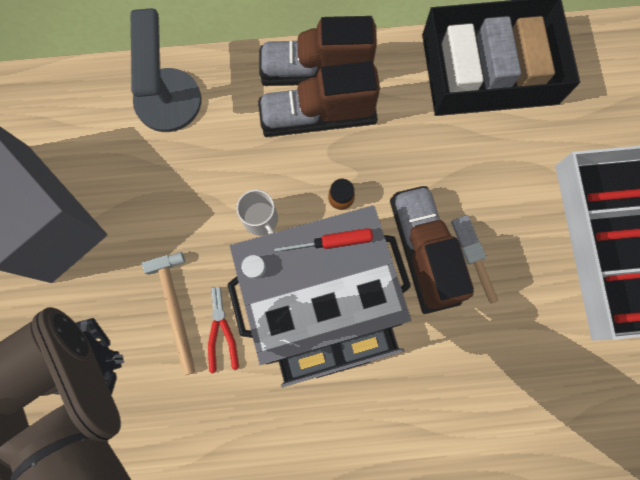

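The tray is out, with its front edge running from (283,382) to (403,350). The button is back at 2 mm below the panel, the bystanders haven't moved, and the hand is clear at the lower left.

```bash
python3 -c "
from h import *
print(ctrl.finish_job())"
```

```text
the job is handed in; nothing more can be done
None
```

The battery tray is out, and the job is handed in at about 9 s on the robot's clock, well inside the 64 s limit. The release button was the middle inlay. Depth readings from both cameras put it 2 mm below the other two, so I went straight to it and did not touch the blanks.

- **Press:** With the fingers shut, I pressed straight down on the button. It gave at about 5–6 N and reached a hard stop after about 6 mm. I held 14 N there with no further travel, and the top camera showed the tray sprung out.
- **After release:** I lifted straight up and moved the hand to the left, over the table. The button's surface reads 0.1284 m, the same as before the press, and the blanks read 0.1305 m. The tray is still out, the bystanders look unmoved in the picture, and the force on the tool is about zero.

No check failed. The side camera read heights about 1 mm lower than the top camera, which is within the 2 mm calibration tolerance.

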